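# Empty a pail of bolts into its shelf bin

### The arm

A 6-joint arm with a two-finger parallel gripper is mounted at the origin on the work surface. World frame = base frame: x ahead of the robot, y to its left, z up, the work surface at z = 0. Lengths are in m, angles in rad, forces in N, time in s.
With the tool pointing down it reaches from about 0.4 to 0.825 m from the base axis. Payload 7 kg.
Tool frame: the origin (TCP) lies midway between the tips of the shut fingers; the grasp point (between the pads) lies arm.hold_point_z behind it (arm.hold_point_z is the distance from the TCP to the grasp point, in m); z points along the fingers, y is the line along which they close (so a half turn about z gives the same grasp; the last joint's range is limited). The gripper opens to 88 mm and grips with 3 to 60 N. Pads are 19 mm wide; open, the fingers measure 130 mm over their backs; the gripper's body (78 mm by 193 mm) begins 47 mm behind the grasp point.
Start: joints at [-0.983, 0.359, 0.012, 0, -1.224, -0.288], TCP at [0.199, -0.645, 0.227] pointing down, gripper open.
Joint ranges: [-3.07, 3.07], [-1.43, 2.12], [-1.02, 1.25], [-3.03, 1.67], [-3.05, -0], [-3.03, 3.03]. Speed limits (rad/s): [2.39, 2.39, 3.01, 3.14, 3.14, 3.14].

### API

Orientations are given as [roll, pitch, yaw] about the fixed x, y, z axes, in that order (R = Rz(yaw) Ry(pitch) Rx(roll)).
In Python, from station import arm gives the robot as it stands.
- The arm moves only by the shell command python3 -m crank 'ROWS' [OPENING] [FORCE]. ROWS is JSON, a list that holds one entry, the list of rows, each a list of 4 numbers: the shift along the tool's x, y, z in units of 25 mm (1.0 is 25 mm), then the turn about the tool's z in units of 5 degrees (1.0 is 5 degrees). A call has 1 to 12 rows; each row is the pose to reach, as a shift and turn from the pose commanded when the call began, along the tool's axes at that moment; what a row does not reach only later rows make up. A row lasts 1/8 s, in which the tool goes at most 62.5 mm and 10.7 degrees, less where a joint would pass 70% of its speed; a pose out of reach is approached as far as the arm can. A call with a gripper value outside its range is refused whole. OPENING is the closure, from 0 (fully open) to 1 (shut), set as the call begins (- or left out, the last holds). The fingers move at their own pace and stop on an object; FORCE is the grip in N (left out, the last holds). Time passes only in rows, so rows that repeat a pose let the fingers close. It gives the time, the measured TCP pose, the force, the opening and the grip force at its end, in the units of the state.
- arm.get_state(): the state, without advancing time (a new reading comes with each control period).
- arm.grab_frame(name): name is "scene" or "top"; returns (picture, depth): 400x640x3 uint8, red, green, blue; 400x640 float32, m along the optical axis (not along the pixel's ray), 0 where there is no reading.
- arm.get_calibration(name): a dict with "mtx" (3x3 intrinsics, pixels), "R" (3x3) and "t" (3): a world point X has camera coordinates R X + t. Camera axes: x right, y down, z forward; pixel columns grow to the right and rows downward; lengths in m; the calibration is good to about 2 mm. A picture is of the moment at which its call begins. get_calibration takes no time and is no camera call.
- arm.job_done(): hands the job in; it is judged then, once.
Trained networks look in the newest picture that a camera, given by its name, has taken for a name from the list of things; names that differ only in an ending like _2 or _b are one class to them, and where a whole thing is asked for, a point or a joint stands for the part that bears it (a point fixed in the world has none). Each returns a list of dicts, best first, with "score" (0 to 1); they miss things now and then, are a little off and sometimes report something else, mostly with a low value. They report only what shows in the picture. A call takes as long as a camera call.
- arm.recognise(thing, camera): "extent" ([left, top, width, height] in pixels, round what is visible of it).
- arm.trace(thing, camera): "mask" (400x640 bool, what is visible of it) and "extent" ([left, top, width, height] in pixels, round what is visible of it).
The state is a dict: "t": time; "q": joint angles; "qd": joint speeds; "joint_efforts": joint torques, N m; "eef_pos": TCP position; "ee_rot": TCP orientation; "force": force on the tool from outside, world axes, zero at the start; "moment": the same for the moment, N m; "width": finger opening in m; "gripper_force": force on a finger pad.
Only numpy, scipy, OpenCV 4.12 (cv2) and the standard library are available. Lean on these libraries where they do the work, as an engineer would, in place of code of your own. Each camera call takes 0.05 s, during which the arm holds its last target. There are 200 camera calls.

### The job

Carry the small bailed pail upright by its bail from where it stands to the steel shelf bin that already holds hex bolts like those in the pail. Then change your hold to the loop grip on the pail's bottom rim and lift it to tip the pail over the bin's low front, well past level, so that all three bolts slide out into that bin. Stand the empty pail upright on the bench in front of the bins again and let go, without disturbing the other things on the bench.

Things in the scene. Friction and masses are not known exactly. Their poses are not given: they have to be found in the camera images.
- pail: Small galvanised pail, 0.33 kg with its handles. Origin: centre of its underside; z up its axis. 115 mm high; outer radius 54 mm at the foot, 68 at the rim (71 over its rolled bead), wall 3 mm, floor 5. Bail ears on its +y and -y sides, 103 mm up; loop grip at the foot on its -x side, which faces the robot within 35 degrees. Stands left or right on the bench. Bolts slide out once tipped about 120 degrees.
- bail: The pail's bail: steel wire arch, 74 mm radius, with a wooden roller at its top, hinged to the pail's ears; 40 g. Origin on the hinge line midway between the ears; z points from there to the roller, y is the hinge line. Stiff: stays at any angle where it is left (friction 0.03 N m). Starts within 17 degrees of upright; swings 86 degrees either way.
- bail_grip (a point): Centre of the bail's wooden roller, 72 mm from the hinge line, 175 mm above the pail's underside when the bail is upright. The roller is 16 mm in diameter and 66 mm long, along the bail's y axis.
- foot_grip: Steel loop welded to the pail's bottom rim on its -x side; fixed to the pail, same origin and axes. Bent from strap 5 mm thick and 14 mm high: two flat legs, 53 mm over their outer faces, slope outward and up (22 degrees), their middle line from (x, z) = (-52, 12) mm to (-106, 34) mm, where a cross piece joins them.
- foot_grip_mid (a point): Point midway between the two legs of the loop grip, at (-88, 0, 26.7) mm in the pail's frame, where the loop can be pinched across both legs (along the pail's y axis, 53 mm wide).
- pail_mouth (a point): Centre of the pail's mouth, at (0, 0, 115) mm in the pail's frame; its z axis points out of the mouth.
- bolt1: Hex bolt, 68 mm long over all, shank 16 mm in diameter, head 24 mm across flats, 0.12 kg, bare zinc; lies in the pail at the start. Origin midway along it, on its axis.
- bolt2: A second bolt, as bolt1.
- bolt3: A third bolt, as bolt1.
- bolt_bin: Grey steel hopper-front shelf bin fixed to the bench, with hex bolts heaped about the middle of its floor. Origin: centre of its underside; front at -x (to the robot, within 7 degrees), z up. 220 x 220 mm, walls 4 mm. Front wall low: rounded top edge (radius 4) 69 mm above the bench at x = -108 mm. Sides slope up from there to 130 mm high at x = -30 mm; back 130 mm high.
- nut_bin: The neighbouring bin of the same make and size, holding large hex nuts. Same axes. Not to be used.
- tin: Bystander: closed plain steel tin, radius 52 mm, 120 mm high; stands on the side of the bench where the pail does not. Origin: centre of its underside.
- water_bottle: Bystander: clear water bottle, radius 32 mm, 190 mm high. Origin: centre of its underside.
- spanner: Bystander: combination spanner, 180 mm long, lying flat near the middle of the bench. Origin: under its middle.
- tape_measure: Bystander: black tape measure, 70 x 36 x 62 mm high. Origin: centre of its underside.
- carton: Bystander: cardboard carton, 110 x 90 x 60 mm high. Origin: centre of its underside.
- coupling: Bystander: zinc pipe coupling standing on end, 60 mm in diameter, 60 mm high. Origin: centre of its underside.

How it is judged:
On the way, in this order (a step that is already met when the one before it is completed fails the run):
1. the pail hangs upright from its bail, held in the fingers, clear of the bench (contact force between the fingers and bail above 0.5 N and height (world z) of pail above 0.015 m and angle between pail's own z axis and vertical below 0.5 rad), for 0.2 s.
2. held by the loop grip on its bottom rim, the pail is tipped past level (over 100 degrees from upright) with its mouth over the bolt bin (contact force between the fingers and foot_grip above 0.3 N and angle between pail's own z axis and vertical above 1.75 rad and x of pail_mouth in the frame of bolt_bin between -0.13 and 0.11 m and y of pail_mouth in the frame of bolt_bin between -0.09 and 0.09 m), for 0.2 s.
At the end, for the whole second after the job is handed in: All three bolts lie still inside the bolt bin (their middles within its 220 x 220 mm outline and lower than 100 mm above the bench); the pail stands still and upright (within 6 degrees) on the bench, its underside within 6 mm of it, its axis nearer the robot than the fronts of both bins (x of bolt1 in the frame of bolt_bin between -0.11 and 0.11 m and y of bolt1 in the frame of bolt_bin between -0.11 and 0.11 m and height (world z) of each of bolt1, bolt2, bolt3 below 0.1 m and linear speed of each of bolt1, bolt2, bolt3 below 0.05 m/s and x of bolt2 in the frame of bolt_bin between -0.11 and 0.11 m and y of bolt2 in the frame of bolt_bin between -0.11 and 0.11 m and x of bolt3 in the frame of bolt_bin between -0.11 and 0.11 m and y of bolt3 in the frame of bolt_bin between -0.11 and 0.11 m and angle between pail's own z axis and vertical below 0.1 rad and height (world z) of pail between -0.004 and 0.006 m and x of pail in the frame of bolt_bin below -0.12 m and x of pail in the frame of nut_bin below -0.12 m and linear speed of pail below 0.03 m/s); the robot touches nothing.
It fails at once if a bystander (tin, water bottle, spanner, tape measure, carton or coupling) is pushed more than 30 mm from its place (distance of any of tin, water_bottle, spanner, tape_measure, carton, coupling from where it was at the start of the episode above 0.03 m).
It also fails if it takes over 72 s, if anything falls off the work surface, if the arm or the gripper's body presses on something with over 40 N, if the wrist force passes 120 N, or if a joint passes its speed limit or range.

## Working session

There is one attempt and no reset: what is moved stays moved. The work goes in short steps, Python scripts to look and compute and a shell command to move; the robot and the scene stay as the last step left them, time stands still between calls to the robot, and variables do not carry over. Pictures are saved under pics/ and viewed, at most 12 in all, crops included, and the job is handed in when it is done.

```bash
mkdir -p pics; cat > h.py <<'E'
import numpy as np, cv2
from station import arm
def grab(n,fn=None):
    p,d=arm.grab_frame(n)
    if fn: cv2.imwrite('pics/'+fn,p[:,:,::-1])
    return p,d
def cloud(n,d,m=None):
    c=arm.get_calibration(n);K=np.array(c['mtx']);R=np.array(c['R']);t=np.array(c['t']).ravel()
    v,u=np.nonzero((d>0)&(m if m is not None else True))
    z=d[v,u];P=np.stack([(u-K[0,2])/K[0,0]*z,(v-K[1,2])/K[1,1]*z,z],1)
    return (P-t)@R,u,v
def find(th,n,d,k=0):
    r=arm.trace(th,n)
    if not r: return None
    return r[0]['score'],r[0]['extent'],cloud(n,d,r[0]['mask'])[0]
E
python3 - <<'E'
from h import *
s=arm.get_state();print(s['eef_pos'],s['ee_rot'],s['t'],s['width'],arm.hold_point_z)
ps=[]
for n in('scene','top'):
    p,d=grab(n,n+'0.png')
    for th in('pail','bail','foot_grip','bolt_bin','nut_bin','tin','water_bottle','spanner','tape_measure','carton','coupling'):
        f=find(th,n,d)
        if f is None: print(n,th,None);continue
        P=f[2];print(n,th,round(f[0],2),f[1],len(P), np.percentile(P,[2,50,98],axis=0).round(3).tolist() if len(P) else '')
E
```

```text
[ 0.19919561 -0.64445334  0.22563341] [ 3.13998937e+00 -1.35800000e-04 -2.84189441e+00] 0.0 0.08784761587526303 0.0188
scene pail 0.67 [255.9, 128.4, 47.4, 46.4] 1200 [[0.342, -0.431, 0.006], [0.439, -0.346, 0.081], [0.496, -0.295, 0.183]]
scene bail 0.58 [270.9, 127.9, 12.9, 21.0] 34 [[0.44, -0.386, 0.156], [0.449, -0.347, 0.183], [0.456, -0.319, 0.188]]
scene foot_grip None
scene bolt_bin 0.76 [242.4, 220.1, 103.4, 86.4] 5412 [[0.65, 0.019, 0.004], [0.761, 0.114, 0.055], [0.87, 0.24, 0.134]]
scene nut_bin 0.94 [199.2, 181.5, 89.4, 73.5] 3946 [[0.628, -0.276, 0.005], [0.76, -0.195, 0.067], [0.856, -0.046, 0.135]]
scene tin 0.61 [399.8, 226.8, 37.4, 49.1] 1431 [[0.422, 0.33, 0.01], [0.487, 0.386, 0.104], [0.511, 0.421, 0.125]]
scene water_bottle 0.94 [377.0, 262.1, 27.3, 55.4] 964 [[0.64, 0.407, 0.012], [0.666, 0.437, 0.108], [0.681, 0.458, 0.193]]
scene spanner 0.51 [317.9, 198.5, 32.9, 26.2] 197 [[0.362, -0.012, 0.0], [0.453, 0.004, 0.009], [0.523, 0.02, 0.015]]
scene tape_measure 0.66 [364.6, 262.9, 20.8, 29.2] 414 [[0.585, 0.316, 0.013], [0.626, 0.34, 0.057], [0.65, 0.352, 0.067]
[... 855 characters left out ...]
, 210.4, 46.3, 37.7] 1385 [[0.413, 0.318, 0.019], [0.459, 0.355, 0.118], [0.505, 0.41, 0.125]]
top water_bottle 0.92 [126.1, 150.8, 35.4, 26.0] 736 [[0.617, 0.392, 0.002], [0.642, 0.41, 0.123], [0.678, 0.451, 0.192]]
top spanner 0.69 [446.1, 145.6, 43.7, 49.6] 1487 [[0.542, -0.54, 0.002], [0.602, -0.485, 0.059], [0.665, -0.435, 0.066]]
top tape_measure 0.94 [175.7, 159.7, 15.9, 29.0] 415 [[0.576, 0.309, 0.005], [0.611, 0.324, 0.058], [0.645, 0.347, 0.067]]
top carton 0.84 [447.1, 144.3, 41.1, 50.9] 1505 [[0.542, -0.543, 0.0], [0.602, -0.485, 0.059], [0.663, -0.435, 0.066]]
top coupling 0.5 [403.6, 157.3, 24.0, 26.0] 294 [[0.576, -0.381, -0.004], [0.606, -0.342, 0.048], [0.632, -0.31, 0.064]]
```

View pics/scene0.png

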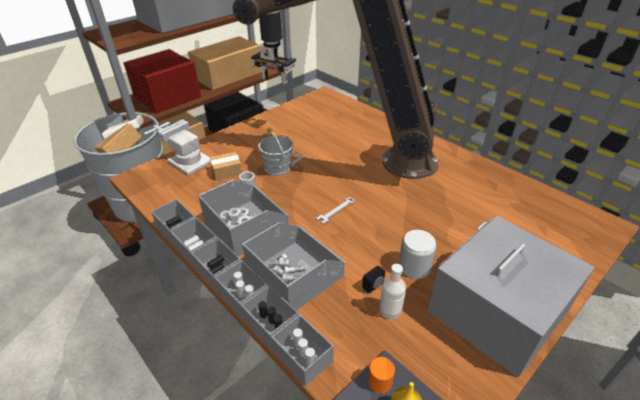

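View pics/top0.png

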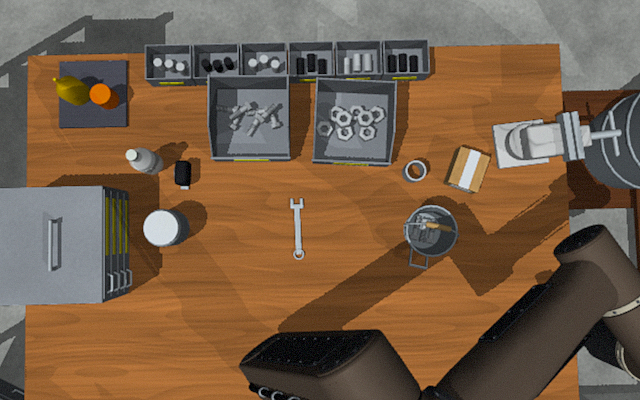

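```bash
python3 - <<'E'
from h import *
from scipy.optimize import least_squares
A=[]
for n in('top','scene'):
    p,d=grab(n); P,u,v=cloud(n,d)
    box=(P[:,0]>.3)&(P[:,0]<.54)&(P[:,1]>-.47)&(P[:,1]<-.26)
    Q=P[box]
    r=Q[(Q[:,2]>.160)&(Q[:,2]<.2)]
    c=np.median(r,0);e,V=np.linalg.eigh(np.cov((r-c)[:,:2].T))
    print(n,'roller',len(r),c.round(4),r.mean(0).round(4),r.max(0).round(3),r.min(0).round(3),'dir',np.degrees(np.arctan2(V[1,1],V[0,1])).round(1))
    rim=Q[(Q[:,2]>.108)&(Q[:,2]<.122)]
    f=least_squares(lambda x:np.hypot(rim[:,0]-x[0],rim[:,1]-x[1])-.069,[.44,-.37],loss='soft_l1',f_scale=.003)
    print('pail',f.x.round(4),len(rim))
    h=Q[(Q[:,2]>.02)&(Q[:,2]<.055)&(np.hypot(Q[:,0]-f.x[0],Q[:,1]-f.x[1])>.088)&(np.hypot(Q[:,0]-f.x[0],Q[:,1]-f.x[1])<.115)]
    if len(h): 
        m=h.mean(0);print('loop',len(h),m.round(4),'yaw',np.degrees(np.arctan2(f.x[1]-m[1],f.x[0]-m[0])).round(1))
    for b,y0,y1 in(('bolt',.01,.245),('nut',-.285,-.045)):
        m=(P[:,2]>.06)&(P[:,2]<.076)&(P[:,1]>y0+.03)&(P[:,1]<y1-.03)&(P[:,0]>.6)&(P[:,0]<.69)
        g=P[m]
        if len(g)>5:
            k=np.polyfit(g[:,1],g[:,0],1);print(b,'front',len(g),g.mean(0).round(4),'yaw',np.degrees(-np.arctan(k[0])).round(2))
        g=P[(P[:,2]>.115)&(P[:,2]<.14)&(P[:,1]>y0)&(P[:,1]<y1)&(P[:,0]>.72)&(P[:,0]<.85)]
        print(b,'sides',np.percentile(g[:,1],[1,99]).round(4))
E
```

```text
top roller 171 [ 0.4432 -0.3651  0.1794] [ 0.4433 -0.3646  0.1787] [ 0.456 -0.314  0.189] [ 0.429 -0.411  0.161] dir 76.1
pail [ 0.4325 -0.363 ] 397
loop 83 [ 0.3353 -0.3389  0.0357] yaw -13.9
bolt front 183 [0.6507 0.1259 0.0678] yaw -1.39
bolt sides [0.0171 0.2373]
nut front 179 [ 0.6321 -0.1633  0.0678] yaw -3.93
nut sides [-0.2802 -0.0536]
scene roller 56 [ 0.4494 -0.3532  0.1816] [ 0.447  -0.3546  0.1794] [ 0.458 -0.312  0.187] [ 0.432 -0.405  0.161] dir 78.1
pail [ 0.432  -0.3611] 196
loop 38 [ 0.3395 -0.3361  0.0362] yaw -15.1
bolt front 136 [0.6517 0.1314 0.0684] yaw -1.46
bolt sides [0.0182 0.2403]
nut front 99 [ 0.6328 -0.162   0.0686] yaw -4.25
nut sides [-0.2791 -0.0498]
```

```bash
cat > go.py <<'E'
import sys,numpy as np
from station import arm
def plan(*wps):
    s=arm.get_state();p=np.array(s['eef_pos']);psi=s['ee_rot'][2]
    c,n=np.cos(psi),np.sin(psi);R=np.array([[c,n,0],[n,-c,0],[0,0,-1]])
    print('t',round(s['t'],2),'pos',p.round(4),'rot',np.degrees(s['ee_rot']).round(2),'w',round(s['width'],4),'gf',round(float(np.max(s['gripper_force'])),1),'F',np.round(s['force'],1),'q',np.round(s['q'],2))
    for w in wps:
        d=R.T@(np.array(w[:3])-p)/.025
        a=0 if len(w)<4 else -((w[3]-np.degrees(psi)+180)%360-180)/5
        print(w,'->',d.round(2),round(a,2))
if __name__=='__main__': plan(*[eval(a) for a in sys.argv[1:]])
E
python3 go.py '(.445,-.364,.25,-104)' '(.445,-.364,.156,-104)'
```

```text
t 1.3 pos [ 0.1993 -0.6449  0.2265] rot [ 180.     -0.   -162.83] w 0.0876 gf 0.0 F [-0.2  0.4 -0.5] q [-0.98  0.36  0.01  0.   -1.22 -0.29]
(0.445, -0.364, 0.25, -104) -> [-12.71   7.83  -0.94] -11.77
(0.445, -0.364, 0.156, -104) -> [-12.71   7.83   2.82] -11.77
```

```bash
python3 -m crank '[[[-12.7,7.8,-0.94,-11.8],[-12.7,7.8,-0.94,-11.8],[-12.7,7.8,-0.94,-11.8],[-12.7,7.8,-0.94,-11.8],[-12.7,7.8,-0.94,-11.8],[-12.7,7.8,-0.94,-11.8],[-12.7,7.8,-0.94,-11.8],[-12.7,7.8,-0.94,-11.8],[-12.7,7.8,-0.94,-11.8]]]' 0 20; python3 go.py '(.445,-.364,.156,-104)'
```

```text
t: 2.42
eef_pos: [0.4443, -0.3656, 0.2499]
ee_rot: [3.141, -0.0, -1.814]
force: [-0.3, 0.3, -0.6]
width: 0.0877
gripper_force: 0.0
t 2.42 pos [ 0.4443 -0.3656  0.2499] rot [ 179.98   -0.   -103.92] w 0.0877 gf 0.0 F [-0.3  0.3 -0.6] q [-0.35  0.18 -0.18  0.   -1.21  0.11]
(0.445, -0.364, 0.156, -104) -> [-0.07 -0.01  3.76] 0.02
```

```bash
python3 - <<'E'
from h import *
p,d=grab('scene'); P,u,v=cloud('scene',d)
cv2.imwrite('pics/a1.png',cv2.resize(p[90:190,210:340,::-1],None,fx=5,fy=5,interpolation=cv2.INTER_CUBIC))
E
```

```text
(no output)
```

View pics/a1.png

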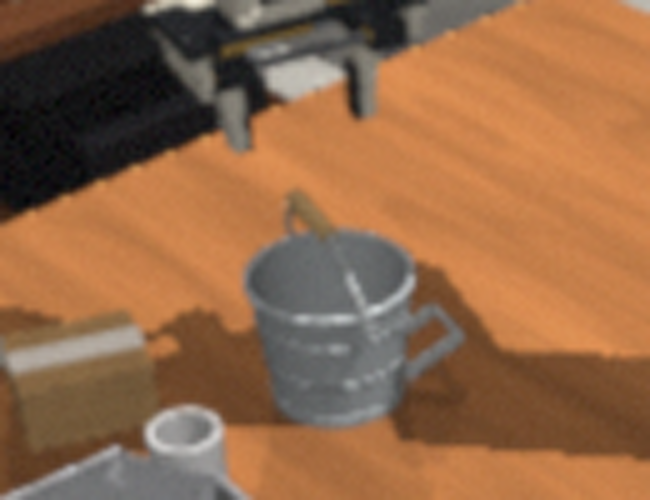

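```bash
python3 -m crank '[[[0,0,2,0],[0,0,3.75,0],[0,0,3.75,0],[0,0,3.75,0]]]' 0 20; python3 -m crank '[[[0,0,0,0],[0,0,0,0],[0,0,0,0],[0,0,0,0],[0,0,0,0],[0,0,0,0]]]' 1 40; python3 -m crank '[[[0,0,-1,0],[0,0,-2,0],[0,0,-3,0],[0,0,-3,0],[0,0,-3,0]]]'; python3 go.py '(.445,.124,.25,-91.4)' '(.56,.124,.25,-91.4)'
```

```text
t: 2.98
eef_pos: [0.4456, -0.366, 0.158]
ee_rot: [-3.14, -0.001, -1.813]
force: [0.7, -0.6, 0.0]
width: 0.0877
gripper_force: 0.0
t: 3.72
eef_pos: [0.4451, -0.3648, 0.1563]
ee_rot: [3.142, -0.0, -1.812]
force: [0.8, -0.0, 0.6]
width: 0.0333
gripper_force: 0.0
t: 4.35
eef_pos: [0.4448, -0.3646, 0.2307]
ee_rot: [3.141, 0.0, -1.812]
force: [0.4, -0.5, -0.7]
width: -0.0
gripper_force: 0.0
t 4.35 pos [ 0.4448 -0.3646  0.2307] rot [ 1.7997e+02  2.0000e-02 -1.0383e+02] w -0.0 gf 0.0 F [ 0.4 -0.5 -0.7] q [-0.35  0.19 -0.21 -0.   -1.17  0.11]
(0.445, 0.124, 0.25, -91.4) -> [-18.98   4.66  -0.77] -2.49
(0.56, 0.124, 0.25, -91.4) -> [-20.08   0.2   -0.77] -2.49
```

```bash
python3 -m crank '[[[0,0,0,0],[0,0,0,0],[0,0,0,0],[0,0,0,0],[0,0,0,0],[0,0,0,0],[0,0,0,0],[0,0,0,0],[0,0,0,0]]]' 0.3 40; python3 - <<'E'
from h import *
for n in('top','scene'):
    p,d=grab(n); P,u,v=cloud(n,d)
    Q=P[(P[:,0]>.3)&(P[:,0]<.54)&(P[:,1]>-.47)&(P[:,1]<-.26)&(P[:,2]<.2)&(P[:,2]>.160)]
    print(n,len(Q),Q.mean(0).round(3),Q.min(0).round(3),Q.max(0).round(3))
E
python3 go.py '(.445,-.364,.156,-104)'
```

```text
t: 5.48
eef_pos: [0.4451, -0.3648, 0.2313]
ee_rot: [-3.142, -0.0, -1.812]
force: [-0.1, 0.1, 0.9]
width: 0.0615
gripper_force: 0.0
top 2 [ 0.443 -0.336  0.175] [ 0.443 -0.337  0.174] [ 0.443 -0.334  0.175]
scene 53 [ 0.447 -0.355  0.18 ] [ 0.433 -0.402  0.163] [ 0.457 -0.312  0.189]
t 5.58 pos [ 0.4451 -0.3648  0.2313] rot [-180.     -0.   -103.82] w 0.0616 gf 0.0 F [ 0.2 -0.7 -0.6] q [-0.35  0.19 -0.21  0.   -1.17  0.11]
(0.445, -0.364, 0.156, -104) -> [-0.03  0.01  3.01] 0.04
```

Unmoved (scene roller as before). Descend and close with enough time.

```bash
python3 -m crank '[[[0,0,2,0],[0,0,3,0],[0,0,3,0]]]' 0.3 40; python3 -m crank '[[[0,0,0,0],[0,0,0,0],[0,0,0,0],[0,0,0,0],[0,0,0,0],[0,0,0,0],[0,0,0,0],[0,0,0,0]]]' 1 40; python3 -m crank '[[[0,0,-0.5,0],[0,0,-1,0],[0,0,-2,0],[0,0,-3,0],[0,0,-3.6,0],[0,0,-3.6,0]]]'; python3 go.py '(.445,.124,.25,-91.4)' '(.55,.124,.25,-91.4)'
```

```text
t: 5.95
eef_pos: [0.4438, -0.3643, 0.1545]
ee_rot: [3.138, 0.001, -1.812]
force: [-1.4, -0.3, 0.4]
width: 0.0612
gripper_force: 0.0
t: 6.95
eef_pos: [0.4451, -0.3648, 0.1564]
ee_rot: [-3.142, -0.0, -1.812]
force: [-0.9, -0.9, 2.8]
width: 0.0146
gripper_force: 40.0
t: 7.7
eef_pos: [0.4455, -0.3649, 0.2474]
ee_rot: [-3.139, -0.0, -1.812]
force: [0.5, -0.2, -7.7]
width: 0.0149
gripper_force: 40.0
t 7.7 pos [ 0.4455 -0.3649  0.2474] rot [-1.7987e+02 -1.0000e-02 -1.0383e+02] w 0.0149 gf 40.0 F [ 0.5 -0.2 -7.7] q [-0.35  0.18 -0.18 -0.   -1.2   0.11]
(0.445, 0.124, 0.25, -91.4) -> [-18.99   4.69  -0.1 ] -2.49
(0.55, 0.124, 0.25, -91.4) -> [-19.99   0.62  -0.1 ] -2.49
```

```bash
python3 -m crank '[[[-0.4,0.1,-0.1,0],[-1.2,0.3,-0.1,0],[-2.4,0.6,-0.1,-0.3],[-3.8,0.9,-0.1,-0.6],[-5.2,1.3,-0.1,-1],[-6.6,1.65,-0.1,-1.3],[-8,2,-0.1,-1.6],[-9.4,2.3,-0.1,-1.9],[-10.8,2.7,-0.1,-2.2],[-12,3,-0.1,-2.5],[-12.8,3.2,-0.1,-2.5],[-13,3.2,-0.1,-2.5]]]'; python3 go.py '(.445,.124,.25,-91.4)' '(.565,.124,.25,-91.4)'
```

```text
t: 9.2
eef_pos: [0.4441, -0.0283, 0.2485]
ee_rot: [3.141, 0.001, -1.591]
force: [0.1, 0.9, -7.6]
width: 0.0146
gripper_force: 40.0
t 9.2 pos [ 0.4441 -0.0283  0.2485] rot [ 1.7999e+02  4.0000e-02 -9.1180e+01] w 0.0146 gf 40.0 F [ 0.1  0.9 -7.6] q [ 0.38 -0.05 -0.43 -0.   -1.19 -0.4 ]
(0.445, 0.124, 0.25, -91.4) -> [-6.09  0.09 -0.06] 0.04
(0.565, 0.124, 0.25, -91.4) -> [-6.19 -4.71 -0.06] 0.04
```

```bash
python3 -m crank '[[[-0.5,-0.3,0,0],[-1.3,-0.8,0,0],[-2.3,-1.6,0,0],[-3.5,-2.6,0,0],[-4.7,-3.6,0,0],[-5.6,-4.3,0,0],[-6.1,-4.6,0,0],[-6.2,-4.7,0,0],[-6.2,-4.7,0,0],[-6.2,-4.7,0,0]]]'; cat > pail.py <<'E'
from h import *
from scipy.optimize import least_squares
import sys
def look(fn=None,z0=0.,c0=(.56,.12)):
    for n in('top','scene'):
        p,d=grab(n,n+fn if fn else None); P,u,v=cloud(n,d)
        Q=P[(abs(P[:,0]-c0[0])<.13)&(abs(P[:,1]-c0[1])<.1)&(P[:,0]<.645)]
        rim=Q[(Q[:,2]>z0+.108)&(Q[:,2]<z0+.122)]
        f=least_squares(lambda x:np.hypot(rim[:,0]-x[0],rim[:,1]-x[1])-.069,c0,loss='soft_l1',f_scale=.003) if len(rim)>5 else None
        if f is None: continue
        c=f.x;r=np.hypot(*(Q[:,:2]-c).T)
        h=Q[(Q[:,2]>z0+.02)&(Q[:,2]<z0+.055)&(r>.088)&(r<.115)&(Q[:,0]<c[0])]
        m=h.mean(0) if len(h) else np.zeros(3)
        ro=Q[(Q[:,2]>z0+.13)&(Q[:,2]<z0+.195)]
        print(n,'pail',c.round(4),len(rim),'loop',len(h),m.round(4),'yaw',np.degrees(np.arctan2(c[1]-m[1],c[0]-m[0])).round(1),'bail',len(ro),ro.mean(0).round(3) if len(ro) else '')
    return
if __name__=='__main__': look(sys.argv[1],float(sys.argv[2]))
E
python3 pail.py _b.png 0.09; python3 go.py '(.565,.124,.25,-91.4)'
```

```text
t: 10.45
eef_pos: [0.5657, 0.1215, 0.2491]
ee_rot: [-3.142, 0.0, -1.595]
force: [0.6, -0.3, -6.3]
width: 0.0151
gripper_force: 40.0
top pail [0.5537 0.1198] 173 loop 71 [0.4574 0.1222 0.12  ] yaw -1.5 bail 53 [0.563 0.075 0.255]
scene pail [0.5518 0.1207] 238 loop 24 [0.4591 0.1417 0.1206] yaw -12.8 bail 183 [0.573 0.14  0.266]
t 10.55 pos [0.5658 0.1216 0.2492] rot [-1.7997e+02  2.0000e-02 -9.1360e+01] w 0.0149 gf 40.0 F [-0.8 -1.1 -6.1] q [ 0.55  0.19 -0.17 -0.   -1.21 -0.57]
(0.565, 0.124, 0.25, -91.4) -> [-0.1   0.03 -0.03] 0.01
```

View pics/scene_b.png

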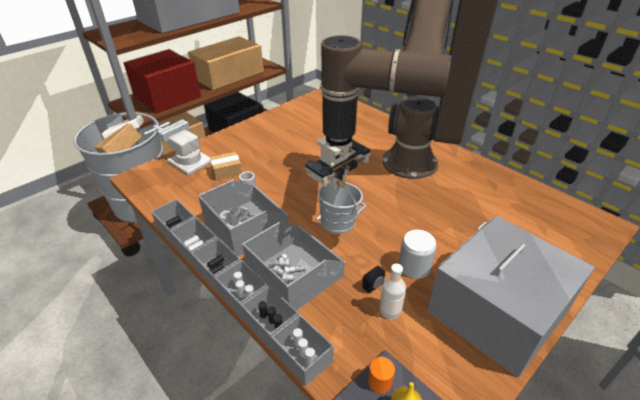

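```bash
python3 -m crank '[[[-0.2,-0.5,0,0],[-0.2,-0.95,0.5,0],[-0.2,-0.95,1.5,0],[-0.2,-0.95,2.5,0],[-0.2,-0.95,3.2,0],[-0.2,-0.95,3.5,0],[-0.2,-0.95,3.68,0],[-0.2,-0.95,3.72,0],[-0.2,-0.95,3.72,0]]]'; python3 -m crank '[[[0,0,0,0],[0,0,0,0],[0,0,0,0],[0,0,0,0],[0,0,0,0]]]' 0.4;  python3 -m crank '[[[0,0,-1,0],[0,0,-3,0],[0,0,-4,0],[0,0,-4,0]]]'; python3 pail.py _c.png 0; python3 go.py
```

```text
t: 11.68
eef_pos: [0.5905, 0.1268, 0.1567]
ee_rot: [-3.14, 0.001, -1.594]
force: [0.4, 0.2, -3.4]
width: 0.0145
gripper_force: 40.0
t: 12.3
eef_pos: [0.5899, 0.1266, 0.1559]
ee_rot: [-3.142, -0.0, -1.594]
force: [-0.5, 0.1, 0.3]
width: 0.0521
gripper_force: 0.0
t: 12.8
eef_pos: [0.591, 0.127, 0.2584]
ee_rot: [-3.138, 0.002, -1.594]
force: [0.6, 0.6, -0.8]
width: 0.0526
gripper_force: 0.0
top pail [0.5782 0.1258] 161 loop 78 [0.477 0.126 0.036] yaw -0.1 bail 79 [0.589 0.091 0.17 ]
scene pail [0.5795 0.1268] 260 loop 27 [0.4812 0.1488 0.0359] yaw -12.6 bail 133 [0.592 0.136 0.173]
t 12.9 pos [0.5896 0.1266 0.2555] rot [ 1.7998e+02  2.0000e-02 -9.1330e+01] w 0.0527 gf 0.0 F [ 0.1  0.7 -0.5] q [ 0.53  0.22 -0.11 -0.   -1.24 -0.56]
```

```bash
python3 go.py '(.463,.126,.2,-1.0)'; python3 -m crank '[[[0,5.05,0,-18],[0,5.05,0,-18],[0,5.05,0,-18],[0,5.05,0,-18],[0,5.05,0,-18],[0,5.05,0,-18],[0,5.05,0,-18],[0,5.05,0,-18],[0,5.05,0,-18],[0,5.05,0,-18],[0,5.05,0,-18]]]' 0; python3 go.py '(.463,.126,.014,-1.0)'
```

```text
t 12.9 pos [0.5896 0.1266 0.2555] rot [ 1.7998e+02  2.0000e-02 -9.1330e+01] w 0.0527 gf 0.0 F [ 0.1  0.7 -0.5] q [ 0.53  0.22 -0.11 -0.   -1.24 -0.56]
(0.463, 0.126, 0.2, -1.0) -> [0.14 5.06 2.22] -18.07
t: 14.28
eef_pos: [0.4635, 0.1294, 0.2552]
ee_rot: [3.141, 0.001, -0.025]
force: [0.0, -0.9, -0.1]
width: 0.0875
gripper_force: 0.0
t 14.28 pos [0.4635 0.1294 0.2552] rot [ 1.7996e+02  5.0000e-02 -1.4200e+00] w 0.0875 gf 0.0 F [ 0.  -0.9 -0.1] q [ 0.68  0.02 -0.35 -0.   -1.2   0.86]
(0.463, 0.126, 0.014, -1.0) -> [-0.02  0.13  9.65] -0.08
```

```bash
python3 -m crank '[[[0,0.13,2.4,0],[0,0.13,4.8,0],[0,0.13,6.5,0],[0,0.13,8,0],[0,0.13,9,0],[0,0.13,9.65,0],[0,0.13,9.65,0],[0,0.13,9.65,0]]]'; python3 -m crank '[[[0.16,0,0,0],[0.32,0,0,0],[0.32,0,0,0],[0.32,0,0,0]]]';python3 pail.py _d.png 0; python3 - <<'E'
import cv2
p=cv2.imread('pics/scene_d.png');cv2.imwrite('pics/d.png',cv2.resize(p[130:290,240:400],None,fx=3.7,fy=3.7,interpolation=cv2.INTER_CUBIC))
E
```

```text
t: 15.28
eef_pos: [0.464, 0.1265, 0.015]
ee_rot: [-3.141, -0.0, -0.023]
force: [-0.4, 0.1, 0.1]
width: 0.0876
gripper_force: 0.0
t: 15.78
eef_pos: [0.4717, 0.126, 0.0147]
ee_rot: [-3.141, -0.0, -0.023]
force: [-0.7, -0.2, -0.5]
width: 0.0875
gripper_force: 0.0
top pail [0.5636 0.1181] 472 loop 0 [0. 0. 0.] yaw 11.8 bail 211 [0.588 0.119 0.172]
scene pail [0.573  0.1272] 406 loop 54 [0.4812 0.1673 0.0367] yaw -23.6 bail 600 [0.509 0.152 0.169]
```

View pics/d.png

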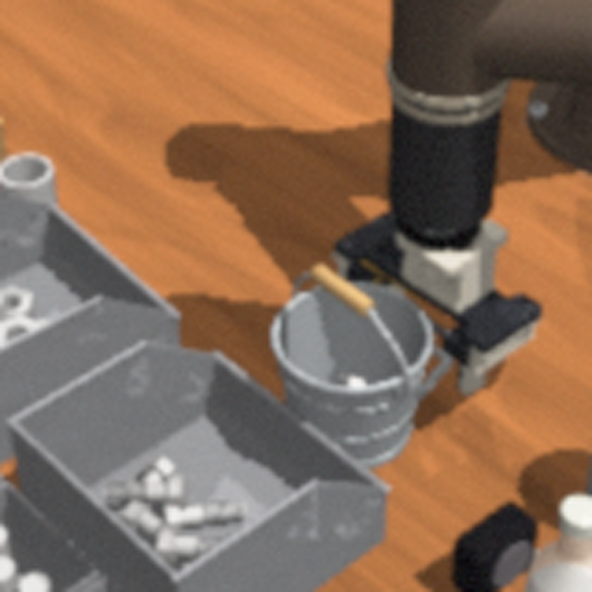

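```bash
python3 -m crank '[[[0.1,0,0,0],[0.2,0,0,0],[0.2,0,0,0]]]'|grep -E 'eef|force:'; python3 -m crank '[[[0.1,0,0,0],[0.2,0,0,0],[0.2,0,0,0]]]'|grep -E 'eef|force:'; python3 pail.py _e.png 0
```

```text
eef_pos: [0.4769, 0.126, 0.0145]
force: [0.2, -0.1, -0.7]
gripper_force: 0.0
eef_pos: [0.4815, 0.1256, 0.0144]
force: [-1.9, -0.4, -0.7]
gripper_force: 0.0
top pail [0.5624 0.1169] 451 loop 0 [0. 0. 0.] yaw 11.7 bail 208 [0.59  0.122 0.173]
scene pail [0.5755 0.1272] 381 loop 49 [0.4883 0.1721 0.0351] yaw -27.3 bail 598 [0.518 0.151 0.169]
```

```bash
python3 -m crank '[[[0,0,0,0],[0,0,0,0],[0,0,0,0],[0,0,0,0],[0,0,0,0],[0,0,0,0],[0,0,0,0]]]' 1 20; python3 -m crank '[[[0,0,-0.4,0],[0,0,-0.8,0],[0,0,-1.2,0],[0,0,-1.6,0],[0,0,-2,0],[0,0,-2.4,0],[0,0,-2.8,0],[0,0,-3.2,0],[0,0,-3.2,0]]]'; python3 - <<'E'
from h import *
grab('top');p,d=grab('scene');cv2.imwrite('pics/f.png',cv2.resize(p[130:290,240:400,::-1],None,fx=3.7,fy=3.7,interpolation=cv2.INTER_CUBIC))
E
python3 go.py
```

```text
t: 17.6
eef_pos: [0.4817, 0.126, 0.0146]
ee_rot: [-3.141, -0.0, -0.023]
force: [-0.3, 1.1, -1.3]
width: 0.0528
gripper_force: 20.0
t: 18.73
eef_pos: [0.4811, 0.1257, 0.0951]
ee_rot: [-3.141, 0.0, -0.023]
force: [-5.3, 0.1, -0.6]
width: 0.0529
gripper_force: 20.0
t 18.82 pos [0.481  0.1257 0.0945] rot [ 1.7999e+02  5.0000e-02 -1.3300e+00] w 0.053 gf 20.0 F [-5.4  0.6  1.6] q [ 0.65  0.2  -0.55 -0.   -0.82  0.9 ]
```

View pics/f.png

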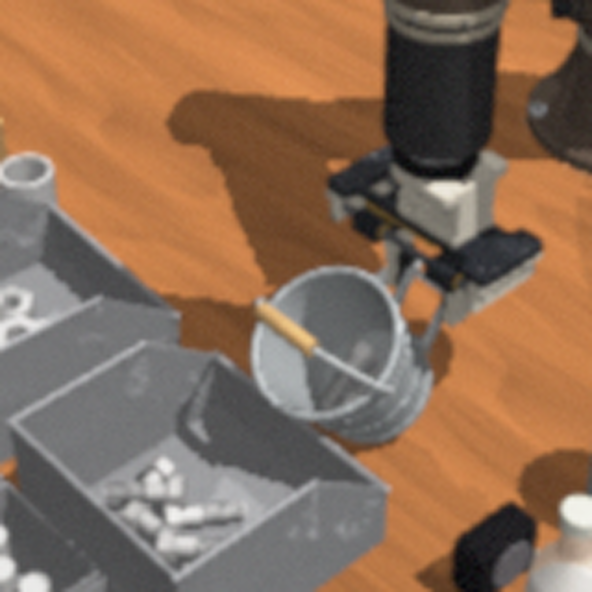

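```bash
python3 -m crank '[[[0.1,0,-0.6,0],[0.4,0,-1.2,0],[0.8,0,-2,0],[1.2,0,-2.7,0],[1.6,0,-3.4,0],[2.1,0,-3.9,0],[2.6,0,-4.3,0],[3.1,0,-4.6,0],[3.6,0,-4.9,0],[4.2,0,-5.1,0],[4.8,0,-5.3,0],[4.8,0,-5.3,0]]]';  python3 - <<'E'
from h import *
p,d=grab('scene');cv2.imwrite('pics/g.png',cv2.resize(p[100:300,230:400,::-1],None,fx=3,fy=3,interpolation=cv2.INTER_CUBIC))
E
python3 go.py
```

```text
t: 20.32
eef_pos: [0.6028, 0.1231, 0.2267]
ee_rot: [3.141, -0.0, -0.024]
force: [0.7, -0.7, -7.4]
width: 0.0527
gripper_force: 20.0
t 20.38 pos [0.6018 0.123  0.2264] rot [ 1.7998e+02  5.0000e-02 -1.3600e+00] w 0.0526 gf 20.0 F [-1.3 -0.4 -7.7] q [ 0.52  0.26 -0.13 -0.   -1.18  1.03]
```

View pics/g.png

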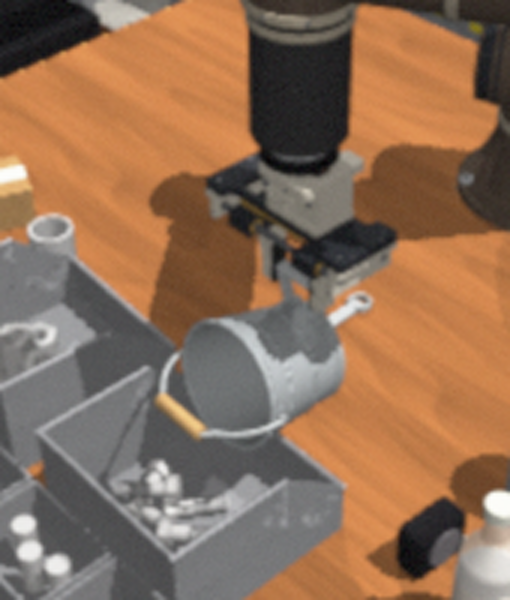

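```bash
cat > tilt.py <<'E'
from h import *
from scipy.optimize import least_squares
def tilt(th0=1.8,gx=-.097,gz=.030,fn=None):
    s=arm.get_state();t=np.array(s['eef_pos']);G=np.array([t[0],t[1],t[2]+.0188])
    D=[]
    for n in('scene','top'):
        p,d=grab(n,n+fn if fn else None);P,u,v=cloud(n,d);D.append(P)
    P=np.vstack(D)
    psi=np.radians(-1.4);ux=np.array([np.cos(psi),np.sin(psi),0]);uy=np.array([-np.sin(psi),np.cos(psi),0])
    def loc(q):
        th,ax,az,oy=q;R=P-G;x=R@ux;y=R@uy-oy;z=R[:,2]
        a=x*np.cos(th)-z*np.sin(th);b=x*np.sin(th)+z*np.cos(th)
        return a+ax,y,b+az
    q=np.array([th0,gx,gz,0])
    for it in range(4):
        a,y,b=loc(q);r=np.hypot(a,y)
        m=(b>.0)&(b<.12)&(abs(r-(.054+.014*b/.115))<(.03,.02,.012,.008)[it])
        Ps=P
        P2=P[m]
        def res(q):
            global_P=P2
            th,ax,az,oy=q;R=P2-G;x=R@ux;yy=R@uy-oy;z=R[:,2]
            A=x*np.cos(th)-z*np.sin(th)+ax;B=x*np.sin(th)+z*np.cos(th)+az
            return np.r_[np.hypot(A,yy)-(.054+.014*B/.115),(q[1]-gx)*3,(q[2]-gz)*3,q[3]]
        f=least_squares(res,q,loss='soft_l1',f_scale=.003);q=f.x
    th=q[0];c,s_=np.cos(th),np.sin(th)
    def w(px,pz):
        a,b=px-q[1],pz-q[2]
        return G+ux*(a*c+b*s_)+uy*q[3]+np.array([0,0,-a*s_+b*c])
    print('tilt',np.degrees(th).round(1),'grip',q[1:].round(4),'n',m.sum(),'rms',np.sqrt(np.mean(f.fun**2)).round(4))
    for nm,a in(('mouth',(0,.115)),('lip',(.071,.112)),('lipin',(.066,.115)),('foot',(.054,0)),('org',(0,0))): print(nm,w(*a).round(4))
    return q
if __name__=='__main__':
    import sys; tilt(np.radians(float(sys.argv[1])),fn=sys.argv[2] if len(sys.argv)>2 else None)
E
python3 tilt.py 100 _h.png; python3 -c "
import cv2
p=cv2.imread('pics/top_h.png');cv2.imwrite('pics/h1.png',cv2.resize(p[60:220,170:330],None,fx=3.5,fy=3.5,interpolation=cv2.INTER_CUBIC))"
```

```text
tilt 80.9 grip [-0.0991  0.0206  0.0008] n 2190 rms 0.0024
mouth [0.7107 0.1211 0.1622]
lip [0.7189 0.1209 0.0917]
lipin [0.7211 0.1208 0.0971]
foot [0.6057 0.1236 0.0908]
org [0.5971 0.1239 0.1441]
```

View pics/h1.png

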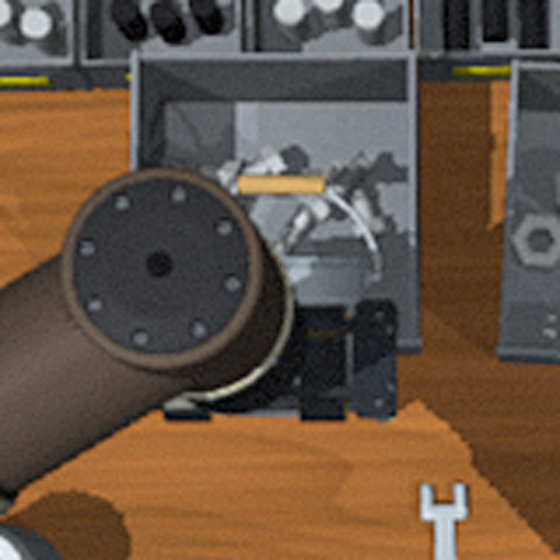

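```bash
python3 -m crank '[[[0,0,-1,0],[-0.3,0,-1.7,0],[-1,0,-1.8,0],[-1.8,0,-1.8,0],[-2.6,0,-1.8,0],[-3.2,0,-1.6,0],[-3.3,0,-1,0],[-3.3,0,-0.2,0],[-3.3,0,0.6,0],[-3.3,0,1.1,0],[-3.3,0,1.15,0],[-3.3,0,1.15,0]]]' 1 25; python3 tilt.py 85; python3 go.py
```

```text
t: 21.98
eef_pos: [0.5196, 0.1251, 0.1986]
ee_rot: [3.142, -0.001, -0.023]
force: [-0.4, 0.3, -7.1]
width: 0.0529
gripper_force: 25.0
tilt 84.3 grip [-0.0991  0.0195  0.0008] n 2080 rms 0.0025
mouth [0.6244 0.1233 0.1283]
lip [0.6284 0.1232 0.0573]
lipin [0.6309 0.1232 0.0626]
foot [0.5153 0.126  0.0631]
org [0.51   0.1261 0.1169]
t 22.07 pos [0.5197 0.1252 0.1991] rot [-1.7997e+02 -7.0000e-02 -1.3200e+00] w 0.0535 gf 25.0 F [-0.1  1.1 -6.2] q [ 0.6   0.15 -0.34  0.   -1.08  0.94]
```

```bash
python3 -m crank '[[[0.3,0,-0.06,0],[0.64,0,-0.12,0],[1,0,-0.32,0],[1.45,0,-0.58,0],[1.94,0,-0.84,0],[2.35,0,-1,0],[2.8,0,-1.15,0],[3.2,0,-1.27,0],[3.2,0,-1.27,0]]]'; python3 tilt.py 105; python3 go.py
```

```text
t: 23.2
eef_pos: [0.5999, 0.1231, 0.2299]
ee_rot: [3.142, -0.0, -0.024]
force: [-0.5, -0.1, -7.0]
width: 0.0525
gripper_force: 25.0
tilt 101.8 grip [-0.1016  0.0226  0.0006] n 1875 rms 0.0026
mouth [0.6695 0.122  0.1304]
lip [0.6521 0.1224 0.0615]
lipin [0.656  0.1223 0.0657]
foot [0.5459 0.125  0.101 ]
org [0.557  0.1247 0.1539]
t 23.3 pos [0.5992 0.1231 0.2298] rot [-180.      0.     -1.34] w 0.0529 gf 25.0 F [-1.5 -0.3 -5.7] q [ 0.52  0.25 -0.13 -0.   -1.19  1.03]
```

```bash
python3 -m crank '[[[0.5,0,-0.12,0],[1.06,0,-0.2,0],[1.5,0,-0.25,0],[2,0,-0.27,0],[2.42,0,-0.27,0],[2.8,0,-0.23,0],[3.3,0,-0.16,0],[3.76,0,-0.09,0],[3.76,0,-0.09,0],[3.76,0,-0.09,0]]]'; python3 tilt.py 125 _i.png; python3 go.py;  python3 -c "
import cv2
p=cv2.imread('pics/scene_i.png');cv2.imwrite('pics/i1.png',cv2.resize(p[110:310,230:400],None,fx=3,fy=3,interpolation=cv2.INTER_CUBIC))"
```

```text
t: 24.55
eef_pos: [0.6933, 0.1209, 0.2324]
ee_rot: [3.142, -0.0, -0.023]
force: [-0.4, 0.5, -3.6]
width: 0.0529
gripper_force: 25.0
tilt 131.6 grip [-0.1037  0.0294 -0.0005] n 2235 rms 0.0025
mouth [0.6885 0.1206 0.1168]
lip [0.6391 0.1218 0.0657]
lipin [0.6447 0.1216 0.0674]
foot [0.5666 0.1235 0.1527]
org [0.6024 0.1227 0.1931]
t 24.65 pos [0.6932 0.121  0.2327] rot [-1.7999e+02 -5.0000e-02 -1.3200e+00] w 0.0528 gf 25.0 F [-0.7  0.4 -3.4] q [ 0.45  0.4   0.09  0.   -1.26  1.1 ]
```

View pics/i1.png

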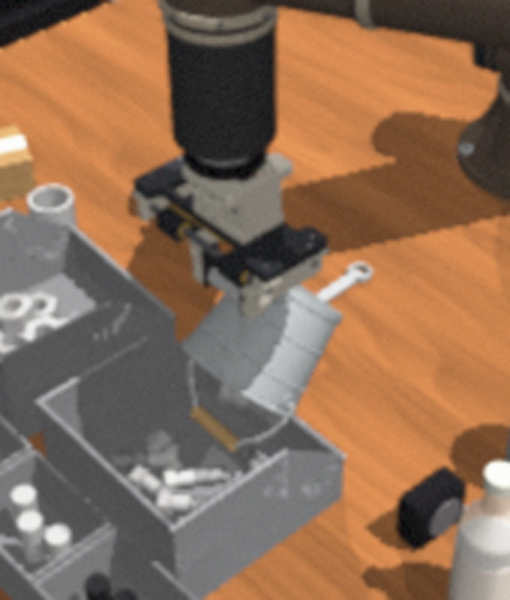

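```bash
python3 -m crank '[[[0,0,0,0],[0.4,0,-0.6,0],[0.8,0,-1.2,0],[0.8,0,-1.8,0],[0.8,0,-1.8,0],[0.8,0,-1.8,0]]]'; python3 go.py; python3 tilt.py 130 _j.png; python3 -c "
import cv2
p=cv2.imread('pics/scene_j.png');cv2.imwrite('pics/j1.png',cv2.resize(p[150:300,230:380],None,fx=4,fy=4,interpolation=cv2.INTER_CUBIC))"
```

```text
t: 25.4
eef_pos: [0.7125, 0.1206, 0.277]
ee_rot: [-3.141, 0.0, -0.023]
force: [0.0, -0.3, -4.2]
width: 0.0526
gripper_force: 25.0
t 25.4 pos [0.7125 0.1206 0.277 ] rot [-1.7999e+02  3.0000e-02 -1.3200e+00] w 0.0526 gf 25.0 F [ 0.  -0.3 -4.2] q [ 0.44  0.42  0.21 -0.   -1.37  1.11]
tilt 130.4 grip [-0.1043  0.0308 -0.0005] n 2235 rms 0.0023
mouth [0.709  0.1202 0.1617]
lip [0.6607 0.1213 0.1096]
lipin [0.6662 0.1212 0.1115]
foot [0.5865 0.1231 0.1952]
org [0.6215 0.1223 0.2363]
```

View pics/j1.png

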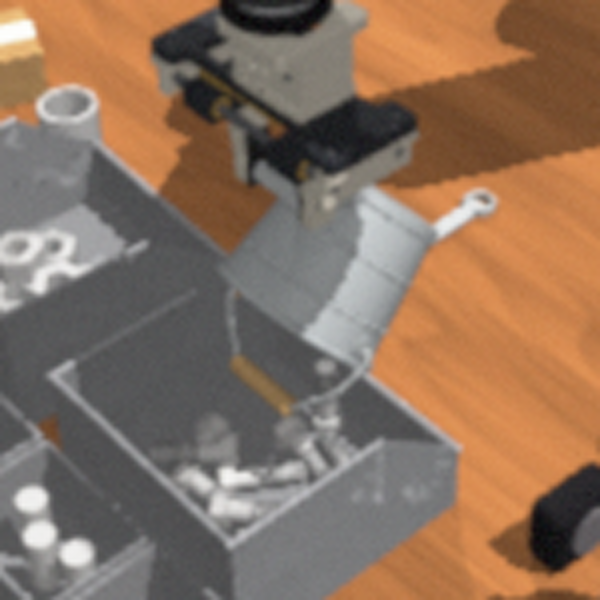

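```bash
python3 - <<'E'
from h import *
F=[]
for i in range(12):
    p,d=arm.grab_frame('scene');F.append(arm.get_state()['force'])
print(np.mean(F,0).round(2),np.std(F,0).round(2))
r=arm.trace('bolt1','scene')
for x in r:
    P=cloud('scene',d,x['mask'])[0];print(round(x['score'],2),x['extent'],np.median(P,0).round(3) if len(P) else '')
P,u,v=cloud('scene',d)
m=(u>=308)&(u<=314)&(v>=239)&(v<=246);print(np.c_[u[m],v[m],P[m].round(3)][::4])
E
```

```text
[-0.21 -0.14 -3.33] [0.52 0.54 0.44]
0.69 [298.2, 250.7, 15.1, 18.8] [0.712 0.119 0.023]
0.45 [309.2, 237.7, 5.7, 17.7] [0.676 0.115 0.035]
[[3.08e+02 2.39e+02 6.49e-01 7.00e-02 3.90e-02]
 [3.12e+02 2.39e+02 6.54e-01 9.60e-02 6.10e-02]
 [3.09e+02 2.40e+02 6.51e-01 7.70e-02 4.00e-02]
 [3.13e+02 2.40e+02 6.64e-01 1.12e-01 7.50e-02]
 [3.10e+02 2.41e+02 6.74e-01 1.09e-01 7.50e-02]
 [3.14e+02 2.41e+02 6.50e-01 1.01e-01 5.20e-02]
 [3.11e+02 2.42e+02 6.74e-01 1.13e-01 7.40e-02]
 [3.08e+02 2.43e+02 6.52e-01 7.30e-02 2.50e-02]
 [3.12e+02 2.43e+02 6.73e-01 1.17e-01 7.10e-02]
 [3.09e+02 2.44e+02 6.79e-01 1.09e-01 6.50e-02]
 [3.13e+02 2.44e+02 6.70e-01 1.18e-01 6.60e-02]
 [3.10e+02 2.45e+02 6.78e-01 1.12e-01 6.20e-02]
 [3.14e+02 2.45e+02 6.51e-01 1.01e-01 3.50e-02]
 [3.11e+02 2.46e+02 6.77e-01 1.16e-01 6.00e-02]]
```

```bash
python3 -m crank '[[[0,-0.5,0,0],[0,-1.2,0,0],[0,-1.6,0.3,0],[0,-1.6,0.9,0],[0,-1.6,1.5,0],[0,-1.6,1.8,0],[0,-1.6,1.85,0],[0,-1.6,1.85,0]]]' 1 15; python3 tilt.py 130; python3 go.py
```

```text
t: 27.15
eef_pos: [0.714, 0.1599, 0.231]
ee_rot: [3.141, 0.0, -0.023]
force: [0.8, -1.9, -4.2]
width: 0.0528
gripper_force: 15.0
tilt 120.7 grip [-0.1042  0.0297 -0.0006] n 2047 rms 0.0024
mouth [0.7341 0.1588 0.1167]
lip [0.6952 0.1597 0.0572]
lipin [0.7004 0.1596 0.0599]
foot [0.6076 0.1619 0.129 ]
org [0.6352 0.1612 0.1754]
t 27.25 pos [0.7141 0.1599 0.2314] rot [ 1.7997e+02 -1.0000e-02 -1.3400e+00] w 0.0526 gf 15.0 F [-0.3 -4.2 -4.1] q [ 0.49  0.45  0.16  0.   -1.28  1.06]
```

```bash
python3 -m crank '[[[-0.3,0.5,-0.4,0],[-0.8,0.6,-0.4,0],[-1.36,0.6,-0.2,0],[-1.36,0.6,0,0],[-1.36,0.6,0,0]]]'; python3 go.py; python3 tilt.py 120
```

```text
t: 27.88
eef_pos: [0.6795, 0.1464, 0.2312]
ee_rot: [-3.141, -0.0, -0.023]
force: [-0.6, -0.3, -3.1]
width: 0.0528
gripper_force: 15.0
t 27.88 pos [0.6795 0.1464 0.2312] rot [-1.7998e+02 -2.0000e-02 -1.3100e+00] w 0.0528 gf 15.0 F [-0.6 -0.3 -3.1] q [ 0.49  0.39  0.07 -0.   -1.25  1.06]
tilt 117.8 grip [-0.104   0.0285 -0.    ] n 2123 rms 0.0025
mouth [0.7076 0.1456 0.1177]
lip [0.6718 0.1465 0.0563]
lipin [0.6768 0.1464 0.0593]
foot [0.5807 0.1487 0.1235]
org [0.6059 0.1481 0.1713]
```

```bash
python3 -m crank '[[[-0.6,0,-0.04,0],[-1.2,0,-0.06,0],[-1.86,0,-0.07,0],[-2.5,0,0.05,0],[-3.1,0,0.2,0],[-3.7,0,0.37,0],[-4.3,0,0.65,0],[-4.9,0,1,0],[-5.38,0,1.29,0],[-5.38,0,1.29,0]]]'; python3 go.py; python3 tilt.py 80
```

```text
t: 29.22
eef_pos: [0.5439, 0.1493, 0.1991]
ee_rot: [-3.142, 0.0, -0.022]
force: [-1.4, -0.3, 0.2]
width: 0.0529
gripper_force: 15.0
t 29.23 pos [0.5439 0.1493 0.1991] rot [-1.80e+02  3.00e-02 -1.28e+00] w 0.0529 gf 15.0 F [-1.4 -0.3  0.2] q [ 0.61  0.2  -0.28 -0.   -1.1   0.93]
tilt 76.3 grip [-0.1018  0.0219  0.0012] n 2471 rms 0.0025
mouth [0.6584 0.1477 0.141 ]
lip [0.6723 0.1474 0.0713]
lipin [0.674  0.1473 0.0769]
foot [0.5594 0.1501 0.0614]
org [0.5467 0.1504 0.1138]
```

```bash
python3 -m crank '[[[-0.5,0,0.45,0],[-0.95,0,0.87,0],[-1.32,0,1.28,0],[-1.7,0,1.8,0],[-2.04,0,2.32,0],[-2.35,0,3,0],[-2.68,0,3.7,0],[-2.68,0,3.8,0],[-2.68,0,3.8,0]]]'; python3 go.py; python3 tilt.py 40
```

```text
t: 30.45
eef_pos: [0.4783, 0.1508, 0.1038]
ee_rot: [3.141, 0.0, -0.023]
force: [-0.2, -0.8, -2.1]
width: 0.0528
gripper_force: 15.0
t 30.45 pos [0.4783 0.1508 0.1038] rot [ 1.7997e+02  1.0000e-02 -1.3100e+00] w 0.0528 gf 15.0 F [-0.2 -0.8 -2.1] q [ 0.7   0.19 -0.53  0.   -0.85  0.85]
tilt 36.3 grip [-0.0994  0.0262  0.0006] n 3123 rms 0.0022
mouth [0.611  0.1482 0.1353]
lip [0.6664 0.1469 0.0909]
lipin [0.6642 0.1469 0.0963]
foot [0.5864 0.1488 0.0107]
org [0.5429 0.1499 0.0426]
```

```bash
python3 -m crank '[[[-0.05,0,0.4,0],[-0.3,0,0.8,0],[-0.78,0,1.37,0],[-1.1,0,2,0],[-1.45,0,2.6,0],[-1.65,0,3.2,0],[-1.79,0,3.6,0],[-1.79,0,3.7,0],[-1.79,0,3.7,0]]]'; python3 go.py; python3 tilt.py 5
```

```text
t: 31.68
eef_pos: [0.4335, 0.1522, 0.0118]
ee_rot: [-3.141, -0.001, -0.022]
force: [-5.0, 0.0, 14.6]
width: 0.0528
gripper_force: 15.0
t 31.68 pos [0.4335 0.1522 0.0118] rot [-1.7998e+02 -5.0000e-02 -1.2700e+00] w 0.0528 gf 15.0 F [-5.   0.  14.6] q [ 0.77  0.27 -0.72  0.   -0.58  0.78]
tilt -1.0 grip [-0.0996  0.0148 -0.0003] n 2415 rms 0.0025
mouth [0.5313 0.1496 0.1325]
lip [0.6023 0.1478 0.1308]
lipin [0.5972 0.148  0.1338]
foot [0.5873 0.1482 0.0186]
org [0.5334 0.1495 0.0176]
```

```bash
python3 -m crank '[[[0,0,-0.1,0],[0,0,-0.1,0],[0,0,-0.1,0],[0,0,-0.1,0],[0,0,-0.1,0],[0,0,-0.1,0],[0,0,-0.1,0]]]' 0; python3 -m crank '[[[-0.6,0,-0.3,0],[-0.6,0,-2,0],[-0.6,0,-4,0],[-0.6,0,-6,0],[-0.6,0,-8,0],[-0.6,0,-8,0],[-0.6,0,-8,0]]]'; python3 pail.py _k.png 0; python3 - <<'E'
from h import *
p,d=grab('scene');P,u,v=cloud('scene',d)
Q=P[(np.hypot(P[:,0]-.532,P[:,1]-.15)<.08)&(P[:,2]>.108)&(P[:,2]<.125)]
A=np.c_[Q[:,:2],np.ones(len(Q))];k=np.linalg.lstsq(A,Q[:,2],rcond=None)[0];print('rim slope deg',np.degrees(k[:2]).round(1),Q[:,2].mean().round(4))
for th in('tin','water_bottle','tape_measure','spanner','coupling','carton'):
    f=find(th,'scene',d)
    if f: print(th,round(f[0],2),np.median(f[2],0).round(3))
cv2.imwrite('pics/k.png',cv2.resize(p[150:310,220:400,::-1],None,fx=3.7,fy=3.7,interpolation=cv2.INTER_CUBIC))
E
```

```text
t: 32.65
eef_pos: [0.4335, 0.1519, 0.0138]
ee_rot: [3.142, 0.0, -0.023]
force: [-0.0, -0.3, 0.0]
width: 0.0878
gripper_force: 0.0
t: 33.52
eef_pos: [0.4175, 0.152, 0.2136]
ee_rot: [-3.141, 0.0, -0.023]
force: [1.1, 0.5, -1.1]
width: 0.0876
gripper_force: 0.0
top pail [0.5335 0.1478] 386 loop 7 [0.4307 0.1411 0.0387] yaw 3.7 bail 208 [0.552 0.146 0.171]
scene pail [0.5345 0.1503] 275 loop 22 [0.4391 0.1747 0.037 ] yaw -14.3 bail 137 [0.554 0.159 0.172]
rim slope deg [0.8 0.3] 0.1166
tin 0.68 [0.486 0.385 0.105]
water_bottle 0.67 [0.666 0.436 0.107]
spanner 0.21 [0.664 0.437 0.103]
coupling 0.68 [ 0.597 -0.342  0.054]
carton 0.66 [ 0.612 -0.464  0.06 ]
```

View pics/k.png

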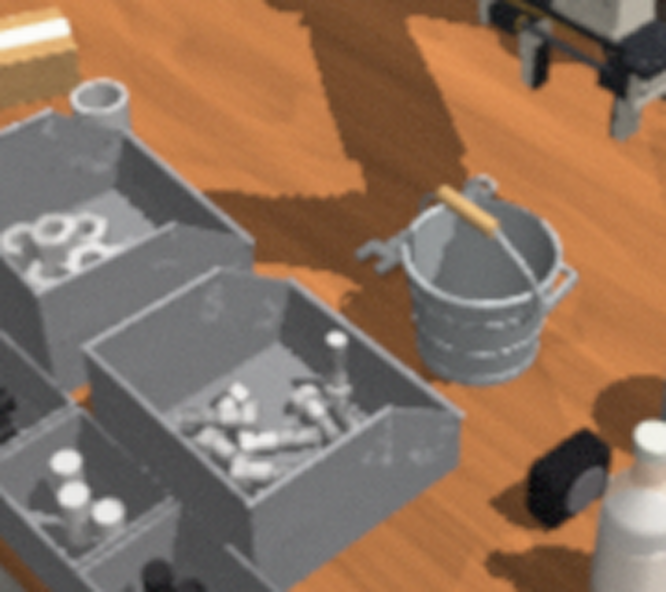

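```bash
python3 -c "
from station import arm
print(arm.job_done())"
```

```text
the job is handed in; nothing more can be done
None
```

The job is handed in at about 34 s. The three bolts are in the bolt bin, the empty pail is upright on the bench in front of the bins, and the gripper is clear. The tin, water bottle, coupling and carton showed no movement, but I got no final position for the tape measure or spanner and judged them from the last picture only.

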